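# Put up the hook-on ledge beside the chimney

### The arm

A 6-joint arm with a two-finger parallel gripper is mounted at the origin on the work surface. World frame = base frame: x ahead of the robot, y to its left, z up, the work surface at z = 0. Lengths are in mm, angles in rad, forces in N, time in s.
With the tool pointing down it reaches from about 350 to 975 mm from the base axis. Payload 7.1 kg.
Tool frame: the origin (TCP) lies at the very end of the fingers, on their centre line; the grasp point (between the pads) lies 19 mm behind it; y points along the fingers, x is the direction in which the jaws open and shut, and the axes are right-handed (so a half turn about y gives the same grasp; the last joint's range is limited). The gripper opens to 88 mm and grips with 3 to 60 N. Pads are 20 mm wide; open, the fingers measure 115 mm over their backs; the gripper's body (75 mm by 178 mm) begins 61 mm behind the grasp point.
Start: joints at [-1.166, 0.423, 1.63, -0, 1.089, -0.019], TCP at [257.032, -569.684, 222.675] pointing down, gripper open.
Joint ranges: [-3, 3], [-0.9, 2.11], [0.09, 2.58], [-1.31, 4.45], [0.11, 2.69], [-2.54, 2.54]. Speed limits (rad/s): [2.39, 2.39, 3.01, 3.14, 3.14, 3.14].

### API

Orientations are given as a rotation vector (axis times angle).
In Python, from workcell import ctrl gives the robot as it stands. The module is installed in compiled form; this text tells all that it offers.
- The arm moves only by the tool carry_out, never from a script. Its arguments are lists of equal length, an entry for each row: "delta_pos": the shift along the tool's x, y, z in cm, a list of three; "rotation": the turn, a rotation vector about the tool's x, y, z in rad, a list of three. In form: {"delta_pos": [[dx, dy, dz], ...], "rotation": [[wx, wy, wz], ...]}. A call has 1 to 12 rows; each row is the pose to reach, as a shift and turn from the pose commanded when the call began, along the tool's axes at that moment; what a row does not reach only later rows make up. A row lasts 1/12 s, in which the tool goes at most 41.7 mm and 7.16 degrees, less where a joint would pass 70% of its speed; a pose out of reach is approached as far as the arm can. A call with a gripper value outside its range is refused whole. "hand" is the closure in counts, from 0 (fully open) to 255 (shut), set as the call begins (left out, the last holds). The fingers move at their own pace and stop on an object; the grip force is fixed at half the most. Time passes only in rows, so rows that repeat a pose let the fingers close. It gives the time, the measured TCP pose, the force and the opening at its end, in the units of the state.
- ctrl.get_obs(): the state, without advancing time (a new reading comes with each control period).
- ctrl.get_image(name): name is "side" or "top"; returns the picture (400x640x3 uint8, red, green, blue); there is no depth.
- ctrl.camera_info(name): a dict with "fov_y" (degrees; the focal length in pixels is half the picture's height over the tangent of half this angle, whatever the lens; pixels are square), "cx", "cy" (the principal point, pixels), "R" (3x3) and "t" (3): a world point X has camera coordinates R X + t. Camera axes: x right, y down, z forward; pixel columns grow to the right and rows downward; lengths in mm; the calibration is good to about 2 mm. A picture is of the moment at which its call begins. camera_info takes no time and is no camera call.
- ctrl.close_job(): hands the job in, once; it reports no verdict.
The state is a dict: "t": time; "qpos": joint angles; "qvel": joint speeds; "joint_torque": joint torques, N m; "ee_pos": TCP position; "orientation": TCP orientation; "ft_force": force on the tool from outside, world axes, zero at the start; "moment": the same for the moment, N m; "width": finger opening in mm.
Only numpy, scipy, OpenCV 4.12 (cv2) and the standard library are available. Lean on these libraries where they do the work, as an engineer would, in place of code of your own. Each camera call takes 0.05 s, during which the arm holds its last target.

### The job

Put the loose aluminium ledge up on the empty slotted upright: feed both its hooks into the two slots and lower it gently until it hangs there by itself, resting on the spring catch, and let go of it. Then press it down from above until it is locked fully home, like the ledge on the other upright. Press firmly but without forcing it, and do not shift the tea things.

Things in the scene. Friction and masses are not known exactly. Their poses are not given: they have to be found in the camera images.
- ledge_ref (a point): Loose aluminium ledge, 0.2 to 0.35 kg, standing upright on the board. Point: middle of its rear mounting plane, at its underside; x outward (hooks point to -x), y sideways, z up. Sizes in mm from here: plate x 0..110, y -55..55, z 0..6, edge lips up to z 19; back plate x 0..6, y -30..30, z 0..100; grip rib 10 thick, x 6..85, z 6..85; press pad x 0..34, y -15..15, z 85..100.
- rib (a point): Where to grip the loose ledge: on its rib, 62 mm outward of the mounting plane, 73 mm above the underside and 12 mm below the rib's top edge. Axes as the ledge: the rib is 10 mm thick along y, pinched from above.
- hook (a point): Middle (half-way up) of the ledge's upper hook, 7.5 mm behind the mounting plane, 79 mm above the underside. The lower hook is alike, 55 mm below. Each is 10 mm wide (y) with a rounded nose: a neck 10 high and 7.5 long, then a lip 26 high, flush with the neck on top and hanging 16 below it, reaching to 18.5 mm behind the plane.
- pad (a point): Place to press down: top of the ledge's press pad, 19 mm outward of the mounting plane and 100 mm above the underside. Axes as the ledge.
- seat (a point): Point on the front face of the empty upright, 60 mm above the board, where the ledge's reference point (ledge_ref) lies when locked home, axes parallel; x out of the face, y sideways, z up. Fixed dark steel channel 60 mm wide and 195 high, face 6 thick, standing on a 6 mm foot plate (x -80..20, y -60..60). Home, the ledge's front may droop by 2 degrees.
- slot (a point): Middle of the empty upright's upper slot, on its face, 100 mm above the seat point; the lower slot is alike, 55 mm below. Each is 15 mm wide and 36 high. The hooks go in with the ledge 16 to 26 mm above home. Lowered, it rests on a hidden spring catch about 10 mm above home, lips 6 mm engaged; 8 to 15 N down on the press pad then snaps it home, where the catch holds it.
- mate: The other upright, the same size, fixed, with an identical ledge already locked home on it. Origin on the board below the front face, x out of the face. Its ledge reaches 110 mm out and 55 mm to either side, from 60 to 160 mm above the board. Not to be used.
- kettle: Matte black kettle, bystander, 180 mm across without its spout (spout to 142 mm along its x), handle top 242 mm high; origin at the middle of its underside.
- teapot: Small aluminium teapot, bystander, 132 mm across, 118 mm high, spout to 110 mm along x, handle to 100 mm along -x; origin at the middle of its underside.
- jug: White porcelain milk jug, bystander, 72 mm across, 95 mm high, handle to 62 mm along -x; origin at the middle of its underside.
- cups: Two stacked glass cups, bystanders moving as one, 72 mm across, 107 mm high; origin at the middle of the underside.
- pot: White plastic sweetener pot with push top, bystander, 42 mm across, 84 mm high; origin at the middle of its underside.
- tin: Steel tea tin, bystander, 76 mm across, 120 mm high; origin at the middle of its underside.
Not all that is in view belongs to the job. What is shaped like the part that bears ledge_ref but orange is not meant.

How it is judged (in metres and radians):
On the way, in this order (a step that is already met when the one before it is completed fails the run):
1. both hooks in the slots, the ledge hanging by itself on the catch, let go and not yet locked (x of ledge_ref in the frame of seat between -0.004 and 0.006 m and y of ledge_ref in the frame of seat between -0.006 and 0.006 m and z of ledge_ref in the frame of seat between 0.006 and 0.014 m and angle between ledge_ref's own z axis and vertical below 0.12 rad and linear speed of ledge below 0.01 m/s and contact force between the fingers and ledge below 0.2 N), for 0.2 s.
2. pressed down past the catch, home (x of ledge_ref in the frame of seat between -0.004 and 0.005 m and y of ledge_ref in the frame of seat between -0.006 and 0.006 m and z of ledge_ref in the frame of seat between -0.004 and 0.0035 m and angle between ledge_ref's own z axis and vertical below 0.12 rad), for 0.1 s.
At the end, for the whole second after the job is handed in: The ledge is locked home on the empty upright: its reference point within 5 mm of the seat in depth, 6 mm sideways and 3.5 mm in height, upright within 0.12 rad and square to the face within 0.15 rad, at rest and released (all of step 2 and angle between the x axis of ledge_ref and the x axis of seat, either way round below 0.15 rad and linear speed of ledge below 0.01 m/s and contact force between the fingers and ledge below 0.2 N); the robot touches nothing.
It fails at once if a tea thing moved by more than 20 mm (distance of any of kettle, teapot, jug, cups, pot, tin from where it was at the start of the episode above 0.02 m).
It fails at once if the ledge forced against the upright with more than 80 N (contact force between ledge and upright above 80 N).
It also fails if it takes over 54 s, if anything falls off the work surface, if the arm or the gripper's body presses on something with over 40 N, if the wrist force passes 120 N, or if a joint passes its speed limit or range.

## Working session

There is one attempt and no reset: what is moved stays moved. The work goes in short steps, Python scripts to look and compute and a tool call to move; the robot and the scene stay as the last step left them, time stands still between calls to the robot, and variables do not carry over. Pictures are saved under pics/ and viewed, and the job is handed in when it is done.

Besides the shell and the picture viewer there is one more tool, called after ">>>" as name(argument=value, ...) on one line, values as JSON. carry_out: Moves the arm, as the interface text tells. Its arguments: {"type":"object","properties":{"delta_pos":{"type":"array","items":{"type":"array","items":{"type":"number"}}},"rotation":{"type":"array","items":{"type":"array","items":{"type":"number"}}},"hand":{"type":"number"}},"required":["delta_pos","rotation"]}

```bash
mkdir -p pics; python3 - <<'E'
from workcell import ctrl
import cv2,numpy as np
for n in("side","top"):
    im=ctrl.get_image(n); cv2.imwrite(f"pics/{n}0.png",im[:,:,::-1])
    c=ctrl.camera_info(n); print(n,c)
print(ctrl.get_obs())
E
```

```text
side {'fov_y': 53.02310791021369, 'cx': 324.43958755406584, 'cy': 194.21030523664982, 'R': array([[ 0.84824134,  0.52941184, -0.01448238],
       [ 0.30388749, -0.50893044, -0.80538327],
       [-0.43374996,  0.67875836, -0.59257747]]), 't': array([-396.76382553,  -54.97979106, 1615.45716857])}
top {'fov_y': 55.85415053331967, 'cx': 322.387425109206, 'cy': 200.81572782943343, 'R': array([[-0.0033075 , -0.99998607,  0.00411364],
       [-0.99330072,  0.00281016, -0.11552396],
       [ 0.11551079, -0.00446817, -0.99329618]]), 't': array([   4.64694255,  496.63040136, 1033.23140272])}
{'t': 0.1, 'qpos': array([-1.16601240e+00,  4.23795978e-01,  1.63056845e+00, -2.18123234e-05,
        1.08856301e+00, -1.89901557e-02]), 'qvel': array([-0.00172304, -0.00090508, -0.00197593, -0.00106021,  0.0010195 ,
       -0.00035579]), 'joint_torque': array([-8.93617944e-04, -5.45619535e+01, -2.74324250e+01,  6.44968660e-02,
        1.87881757e-02, -9.37972580e-07]), 'ee_pos': array([ 256.84039823, -569.27118726,  221.9774387 ]), 'orientation': array([-1.3796407 ,  0.89245169, -0.89061458]), 'ft_force': array([0.31918047, 0.57859734, 0.34336897]), 'moment': array([-0.01728072,  0.04146384,  0.00751877]), 'width': 87.70646031490318}
```

View pics/side0.png

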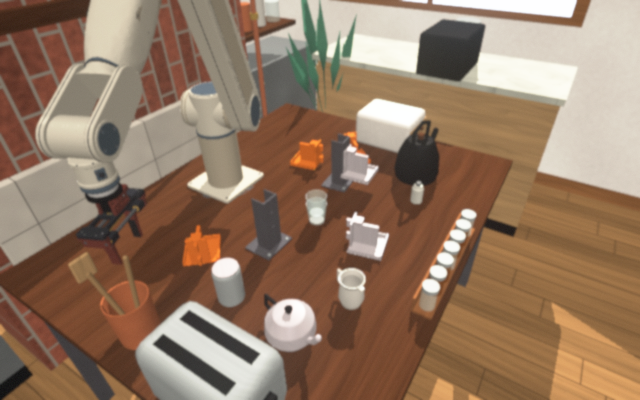

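View pics/top0.png

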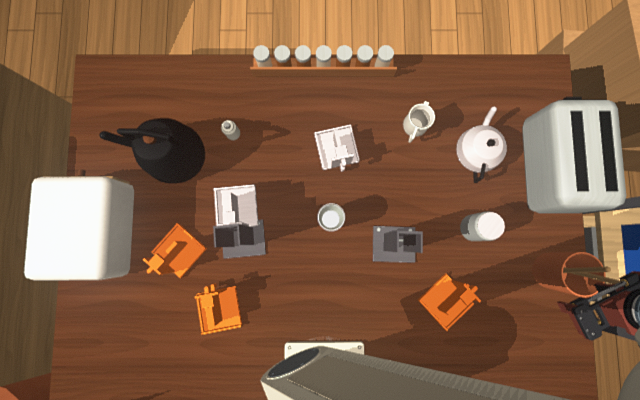

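Candidates in the top view: the grey-white ledge standing free at (337,148), the mate's ledge at (236,205) which is already locked, and orange look-alikes at (175,250), (218,308) and (450,300). I choose (337,148). The empty upright is at (397,243). Next is a close crop to check.

```bash
python3 - <<'E'
import cv2,numpy as np
t=cv2.imread("pics/top0.png");s=cv2.imread("pics/side0.png")
def c(im,x,y,w,h,f):return cv2.resize(im[y:y+h,x:x+w],None,fx=f,fy=f,interpolation=cv2.INTER_CUBIC)
a=c(t,305,112,64,64,6);b=c(t,362,215,64,64,6)
d=c(s,335,205,64,64,6);e=c(s,235,185,64,75,6)[:384*75//64]
cv2.imwrite("pics/cropT.png",np.hstack([a,b]));
d=c(s,335,200,64,75,6)
cv2.imwrite("pics/cropS.png",np.hstack([d,e]))
E
```

```text
(no output)
```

View pics/cropT.png

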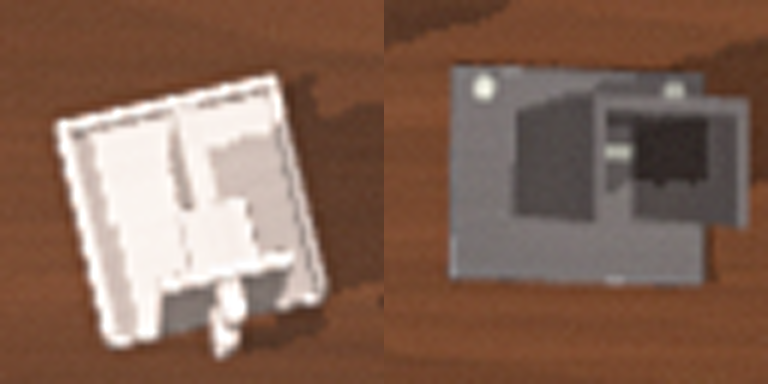

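View pics/cropS.png

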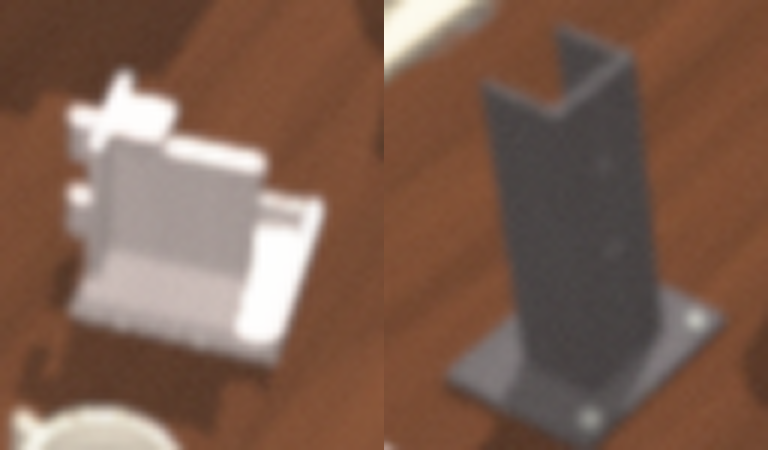

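The crop confirms the loose ledge: grey-white, standing upright, hooks pointing to the robot (down in the top view). The empty upright's open back faces the robot and its slotted face looks to +x. Now I measure both.

```bash
cat > h.py <<'E'
import cv2,numpy as np
from scipy.spatial.transform import Rotation as Ro
from workcell import ctrl
def cam(n):
    c=ctrl.camera_info(n); f=200/np.tan(np.radians(c['fov_y'])/2); return c['R'],c['t'],f,c['cx'],c['cy']
def ray(n,u,v):
    R,t,f,cx,cy=cam(n); return -R.T@t, R.T@np.array([(u-cx)/f,(v-cy)/f,1])
def onz(n,u,v,z):
    o,d=ray(n,u,v); return o+d*(z-o[2])/d[2]
def proj(n,X):
    R,t,f,cx,cy=cam(n); p=R@np.asarray(X,float)+t; return np.array([f*p[0]/p[2]+cx,f*p[1]/p[2]+cy])
E
python3 - <<'E'
from h import *
for n in("side","top"): print(n,ray(n,320,200))
o=ctrl.get_obs(); print(Ro.from_rotvec(o['orientation']).as_matrix().round(3))
t=cv2.imread("pics/top0.png").astype(int)
m=((t.min(2)>140)).astype(np.uint8)
# ledge
roi=np.zeros_like(m);roi[118:176,308:368]=m[118:176,308:368]
print('\n'.join(''.join('#' if v else '.' for v in r[308:368]) for r in roi[118:176]))
E
```

```text
side (array([1053.96363235, -914.43448935,  907.25762632]), array([-0.43875432,  0.66554696, -0.60404721]))
top (array([ 373.96932833,    7.86792508, 1083.65839563]), array([ 0.11767923,  0.00185327, -0.99307244]))
[[ 0.411 -0.001  0.912]
 [-0.912  0.001  0.411]
 [-0.001 -1.     0.   ]]
............................................................
............................................................
............................................................
............................................................
............................................................
............................................................
............................................................
.....................................######.................
.................................##########.................
............................################................
........................###########..#######................
...................#########################................
...............#############################................
..........#########
[... 2025 characters left out ...]
.######......................
..............##########........#####.......................
..............##########........####........................
..............##########........#####.......................
...............########.........#####.......................
................###..............###........................
.................................##.........................
............................................................
............................................................
............................................................
............................................................
............................................................
```

```bash
python3 - <<'E'
import cv2,numpy as np
t=cv2.imread("pics/top0.png")
g=cv2.cvtColor(t,cv2.COLOR_BGR2HSV)[:,:,1]
print("sat");print('\n'.join(' '.join('%3d'%v for v in r) for r in g[222:268:1,370:428:2]))
E
```

```text
sat
152 146 159 150 153 157 153 154 151 150 155 152 158 151 157 160 161 157 152 151 156 156 156 155 155 157 158 147 156
150 158 158 161 154 155 165 160 160 154 155 161 158 150 159 160 157 156 155 156 154 150 152 153 156 148 149 155 145
156 155 160 155 156 160 156 160 159 156 157 159 155 157 161 154 155 161 159 152 155 154 149 149 151 146 151 148 147
148 153 127 138 133 143 128 140 151 153 158 155 158 153 156 164 156 163 157 160 158 160 161 155 143 145 151 150 151
156 140  11  20  28  20  25  31  56  68  60  71  87 108 104 120 130 137 149 143 152 145 156 155 152 159 154 152 155
154 132   8  13  14  16  13  14  17  19  19  19  20  22  25  19  17  35  32  36  35  42  39 148 158 151 162 152 140
159 145  12  18  16  16  13  18  12  12  16  16  16  17  17  15  20  22  23  20  15  17  17 155 161 154 150 158 159
153 137  10  17  14  17  16  18  16  14  12  14  17  17  22  22  17  28  25  20  16  24  26 157 155 160 154 145 140
155 141  10  17  15  16  20  16  18  20  16  17  20  23  15  21  21  24  22  18  16  19  28 136 157 154 152 147 147
160 137  10  16  18  14  10  17  18  19  18  20  25 
[... 3539 characters left out ...]
 160
158 152 153 151 150 153 144 132 126 129 109 107 106 102  97  68  89  84  83  64  61  76  80 157 162 164 153 162 153
156 150 159 166 163 162 163 165 161 156 159 157 161 159 159 157 159 161 159 154 163 146 146 158 152 152 157 159 156
154 162 154 153 153 154 157 157 153 159 162 157 163 159 162 160 162 169 161 158 159 159 163 160 153 157 153 153 161
150 156 161 153 152 155 155 155 155 162 157 157 160 162 163 156 158 152 161 154 158 162 163 158 156 157 158 158 154
151 157 159 156 151 163 152 157 157 153 148 155 154 156 151 154 162 151 156 157 160 162 153 159 158 157 153 162 152
158 159 157 153 153 155 159 154 156 159 155 147 160 153 153 151 155 159 161 155 158 159 158 163 159 155 166 158 158
```

```bash
cat >> h.py <<'E'
def sat(im): return cv2.cvtColor(im,cv2.COLOR_BGR2HSV)[:,:,1].astype(np.float32)
def edge(g,p,q,thr,w=5,n=40,dbg=False):
    """fit line near segment p-q; profile normal; first crossing of thr nearest to 0"""
    p=np.array(p,float);q=np.array(q,float);d=(q-p)/np.linalg.norm(q-p);nn=np.array([-d[1],d[0]])
    pts=[]
    for it in range(2):
        pts=[]
        s=np.arange(-w,w+.01,.25)
        for k in np.linspace(0,1,n):
            c=p+(q-p)*k
            P=(c+s[:,None]*nn).astype(np.float32)
            v=cv2.remap(g,P[:,0].copy(),P[:,1].copy(),cv2.INTER_LINEAR).ravel()
            z=np.where((v[:-1]-thr)*(v[1:]-thr)<0)[0]
            if len(z):
                i=z[np.argmin(abs(s[z]))]; f=(thr-v[i])/(v[i+1]-v[i]); pts.append(c+(s[i]+.25*f)*nn)
        P=np.array(pts,np.float32)
        L=cv2.fitLine(P,cv2.DIST_HUBER,0,.01,.01).ravel()
        c=L[2:];dd=L[:2]; dd=dd*np.sign(dd@d)
        p=c+dd*((p-c)@dd); q=c+dd*((q-c)@dd); d=dd;nn=np.array([-d[1],d[0]]);w=2
    r=(P-c)@nn
    return c,dd,len(P),float(np.sqrt(np.mean(r**2)))
def inter(a,b):
    A=np.array([[a[1][0],-b[1][0]],[a[1][1],-b[1][1]]]);s=np.linalg.solve(A,b[0]-a[0]);return a[0]+a[1]*s[0]
E
python3 - <<'E'
from h import *
g=sat(cv2.imread("pics/top0.png"))
L=edge(g,(373,229),(373,259),75);Rr=edge(g,(415,229.),(415,230.5),75,n=10);R2=edge(g,(415,254),(415,259),75,n=12)
T=edge(g,(376,226),(390,226.5),75);B=edge(g,(376,261.5),(412,262),75)
for e in(L,Rr,R2,T,B):print(e)
fl,fr,bl,br=inter(T,L),inter(T,R2),inter(B,L),inter(B,R2)
W=[onz("top",*p,6) for p in(fl,fr,bl,br)]
for p,w in zip((fl,fr,bl,br),W):print(p,w.round(1))
W=np.array(W)
print("w",np.linalg.norm(W[0]-W[1]),np.linalg.norm(W[2]-W[3]),"d",np.linalg.norm(W[0]-W[2]),np.linalg.norm(W[1]-W[3]))
# ledge
L=edge(g,(314.5,134),(320.,163),80);R=edge(g,(353,131),(359,158),80);F=edge(g,(317,131),(348,124.5),80)
for e in(L,R,F):print(e)
for z in(6,19):
  a,b=onz("top",*inter(F,L),z),onz("top",*inter(F,R),z);print(z,a.round(1),b.round(1),np.linalg.norm(a-b))
  for e in (L,R):
    p=onz("top",*e[0],z);q=onz("top",*(e[0]+10*e[1]),z);d=q-p;print("yaw",np.degrees(np.arctan2(-d[1],-d[0])))
E
```

```text
(array([372.5264 , 243.22534], dtype=float32), array([-0.01213993,  0.99992633]), 40, 0.0562650584143577)
(array([414.83633, 229.83923], dtype=float32), array([0.34909374, 0.93708783]), 10, 0.10661362149759085)
(array([414.8688 , 256.18268], dtype=float32), array([0.00776934, 0.99996984]), 12, 0.04040776356582297)
(array([383.0165 , 225.68591], dtype=float32), array([0.9995259 , 0.03078928]), 40, 0.0835711238814986)
(array([395.39   , 261.60547], dtype=float32), array([0.99945074, 0.03313903]), 40, 0.10592636775935045)
[372.74318294 225.36945469] [ 428.3 -140.5    6. ]
[414.63942636 226.6600218 ] [ 424.2 -260.2    6. ]
[372.31253775 260.84028324] [ 328.2 -137.4    6. ]
[414.91596796 262.25289553] [ 323.8 -257.8    6. ]
w 119.70607626226854 120.41963763642394 d 100.1533730634778 100.44418391638514
(array([316.87436, 148.12247], dtype=float32), array([0.22645542, 0.97402155]), 40, 0.11551150813571494)
(array([355.741  , 144.56398], dtype=float32), array([0.23962648, 0.97086513]), 40, 0.04986834542483959)
(array([334.8304  , 127.004974], dtype=float32), array([ 0.97635776, -0.21616077]), 40, 0.07338481353419968)
6 [703.4  29.7   6. ] [728.3 -80.7   6. ] 113.16942651337995
yaw 12.704413351350357
yaw 12.809392421644029
19 [699.4  29.4  19. ] [724.1 -79.6  19. ] 111.80424200719904
yaw 12.704413351350308
yaw 12.809392421644002
```

```bash
cat >> h.py <<'E'
def fr(x,y,z,deg): 
    T=np.eye(4);T[:3,:3]=Ro.from_euler('z',deg,degrees=True).as_matrix();T[:3,3]=[x,y,z];return T
def at(T,*p): return T[:3,:3]@np.array(p,float)+T[:3,3]
def toolR(deg):
    s,c=np.sin(np.radians(deg)),np.cos(np.radians(deg)); return np.array([[s,0,c],[-c,0,s],[0,-1,0.]])
def mark(im,n,T,pts,col):
    for p in pts:
        u=proj(n,at(T,*p))
        cv2.drawMarker(im,(int(round(u[0]*4)),int(round(u[1]*4))),col,cv2.MARKER_CROSS,9,1)
E
python3 - <<'E'
from h import *
led=fr(603.7,-49.6,0,12.77); seat=fr(406.3,-199.75,60,-1.75)
P1=[(6,5,85),(85,5,85),(85,-5,85),(0,15,100),(0,-15,100),(34,15,100),(34,-15,100),(-18.5,0,92),(-18.5,0,37),(110,55,19),(110,-55,19),(0,-55,0),(0,55,0),(110,-55,0),(0,30,100),(0,-30,100)]
P2=[(0,30,135),(0,-30,135),(20,60,-54),(20,-60,-54),(-80,-60,-54),(0,0,118),(0,0,82),(0,0,63),(0,0,27),(0,-30,-54),(0,30,-54)]
out=[]
for n in("top","side"):
    im=cv2.resize(cv2.imread(f"pics/{n}0.png"),None,fx=4,fy=4,interpolation=cv2.INTER_CUBIC)
    mark(im,n,led,P1,(0,0,255));mark(im,n,seat,P2,(0,255,0))
    for T,p in((led,(50,0,50)),(seat,(0,0,40))):
        u=(proj(n,at(T,*p))*4).astype(int); out.append(im[u[1]-190:u[1]+190,u[0]-190:u[0]+190])
cv2.imwrite("pics/chk.png",cv2.resize(np.vstack([np.hstack(out[:2]),np.hstack(out[2:])]),(600,600),interpolation=cv2.INTER_AREA))
E
```

```text
(no output)
```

View pics/chk.png

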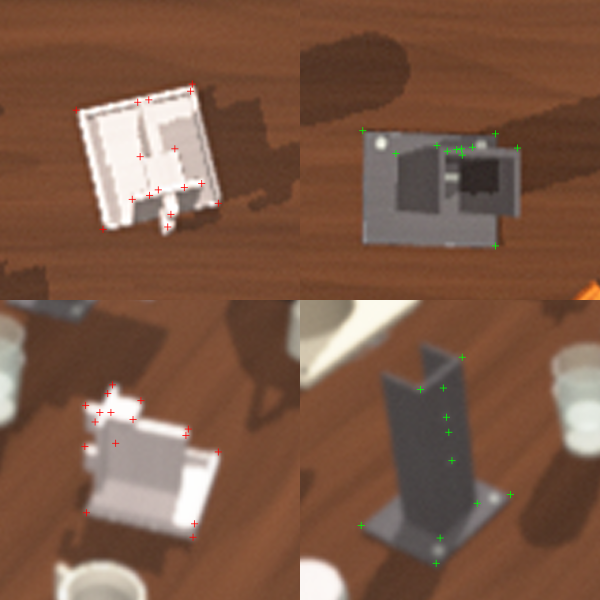

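The projected points agree with both views, so the ledge and seat poses hold. Now the move to above the rib.

```bash
cat >> h.py <<'E'
def go(p,deg,cur=None,name=""):
    o=ctrl.get_obs()
    if cur is None: p0,R0=o['ee_pos'],Ro.from_rotvec(o['orientation']).as_matrix()
    else: p0,R0=cur
    d=R0.T@(np.array(p)-p0)/10; w=Ro.from_matrix(R0.T@toolR(deg)).as_rotvec(); print(name,"delta cm",d.round(3),"rot",w.round(4),"from",p0.round(1)); 
E
python3 - <<'E'
from h import *
led=fr(603.7,-49.6,0,12.77); r=at(led,62,0,73);print(r)
c=(np.array([257.032,-569.684,222.675]),Ro.from_rotvec(ctrl.get_obs()['orientation']).as_matrix())
go([r[0],r[1],240],12.77,c,"above"); go([r[0],r[1],54],12.77,c,"grasp")
E
```

```text
[664.16644384 -35.89565142  73.        ]
above delta cm [-31.917  -1.69   59.062] rot [ 1.000e-04  2.009e-01 -1.300e-03] from [ 257.  -569.7  222.7]
grasp delta cm [-31.892  16.91   59.062] rot [ 1.000e-04  2.009e-01 -1.300e-03] from [ 257.  -569.7  222.7]
```

>>> carry_out(delta_pos=[[0,-3,0],[-31.9,-3,59.06],[-31.9,-3,59.06],[-31.9,-3,59.06],[-31.9,-3,59.06],[-31.9,-3,59.06],[-31.9,-3,59.06],[-31.9,-3,59.06],[-31.9,-3,59.06],[-31.9,-3,59.06],[-31.9,-3,59.06],[-31.9,-3,59.06]], rotation=[[0,0,0],[0,0.2009,0],[0,0.2009,0],[0,0.2009,0],[0,0.2009,0],[0,0.2009,0],[0,0.2009,0],[0,0.2009,0],[0,0.2009,0],[0,0.2009,0],[0,0.2009,0],[0,0.2009,0]], hand=0)

```text
t: 1.1
ee_pos: [535.5, -203.6, 252.5]
orientation: [-1.307, 1.044, -1.043]
ft_force: [0.3, -1.3, -0.3]
width: 87.9
```

```bash
python3 - <<'E'
from h import *
led=fr(603.7,-49.6,0,12.77); r=at(led,62,0,73)
go([r[0],r[1],130],12.77); go([r[0],r[1],54],12.77); print(ctrl.get_obs()['qvel'])
E
```

```text
delta cm [-13.513  12.244  16.259] rot [ 0.0004 -0.     -0.0002] from [ 535.5 -203.6  252.5]
 delta cm [-13.511  19.844  16.262] rot [ 0.0004 -0.     -0.0002] from [ 535.5 -203.6  252.5]
[ 0.85172044  0.19611575 -0.28195357 -0.00276922  0.078299    0.84977913]
```

>>> carry_out(delta_pos=[[-13.5,4,16.2],[-13.5,4,16.2],[-13.5,4,16.2],[-13.5,8,16.2],[-13.5,8,16.2],[-13.5,8,16.2],[-13.5,8,16.2],[-13.5,8,16.2]], rotation=[[0,0,0],[0,0,0],[0,0,0],[0,0,0],[0,0,0],[0,0,0],[0,0,0],[0,0,0]])

```text
t: 1.77
ee_pos: [662.4, -37.3, 171.2]
orientation: [-1.309, 1.044, -1.04]
ft_force: [0.6, -1.0, 1.0]
width: 88.1
```

```bash
python3 - <<'E'
from h import *
led=fr(603.7,-49.6,0,12.77); r=at(led,62,0,73)
go([r[0],r[1],130],12.77); go([r[0],r[1],54],12.77); print(ctrl.get_obs()['qvel'])
E
```

```text
delta cm [-0.091  4.119  0.218] rot [ 0.0028  0.0019 -0.0006] from [662.4 -37.3 171.2]
 delta cm [-0.086 11.719  0.239] rot [ 0.0028  0.0019 -0.0006] from [662.4 -37.3 171.2]
[-0.03243028 -0.03870376  0.00114469 -0.00336492  0.00568458 -0.00492327]
```

>>> carry_out(delta_pos=[[-0.1,3,0.2],[-0.1,6,0.2],[-0.1,8.5,0.2],[-0.1,10.5,0.2],[-0.1,11.6,0.2],[-0.1,11.6,0.2],[-0.1,11.6,0.2]], rotation=[[0,0,0],[0,0,0],[0,0,0],[0,0,0],[0,0,0],[0,0,0],[0,0,0]])

```text
t: 2.35
ee_pos: [664.8, -37.6, 57.5]
orientation: [-1.306, 1.044, -1.044]
ft_force: [-0.3, 1.2, 1.4]
width: 87.9
```

```bash
python3 - <<'E'
from h import *
led=fr(603.7,-49.6,0,12.77); r=at(led,62,0,73)
go([r[0],r[1],54],12.77); print(ctrl.get_obs()['qvel'])
for n in("side","top"):
    im=ctrl.get_image(n); cv2.imwrite(f"pics/{n}1.png",im[:,:,::-1])
a=cv2.imread("pics/side1.png")[130:290,290:450];b=cv2.imread("pics/top1.png")[70:230,260:420]
cv2.imwrite("pics/g1.png",cv2.resize(np.hstack([a,b]),(800,400),interpolation=cv2.INTER_CUBIC))
E
```

```text
delta cm [-0.18   0.349 -0.029] rot [-0.0004 -0.0009  0.0002] from [664.8 -37.6  57.5]
[ 0.00552533 -0.02291501 -0.01936623  0.00060238 -0.00177051  0.00085882]
```

View pics/g1.png

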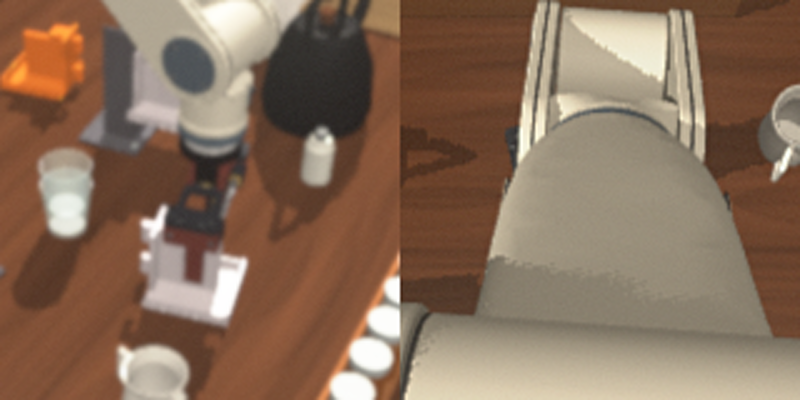

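Side view: the fingers straddle the rib around crop (200,260). The top view is covered by the arm. I correct by 2–3 mm and close.

>>> carry_out(delta_pos=[[-0.15,0.3,0],[-0.15,0.3,0],[-0.15,0.3,0]], rotation=[[0,0,0],[0,0,0],[0,0,0]])

```text
t: 2.7
ee_pos: [664.7, -35.2, 54.4]
orientation: [-1.306, 1.043, -1.044]
ft_force: [0.1, -0.1, -0.2]
width: 88.0
```

>>> carry_out(delta_pos=[[0,0,0],[0,0,0],[0,0,0],[0,0,0],[0,0,0],[0,0,0],[0,0,0],[0,0,0],[0,0,0],[0,0,0]], rotation=[[0,0,0],[0,0,0],[0,0,0],[0,0,0],[0,0,0],[0,0,0],[0,0,0],[0,0,0],[0,0,0],[0,0,0]], hand=255)

```text
t: 3.53
ee_pos: [664.4, -35.2, 53.7]
orientation: [-1.306, 1.043, -1.043]
ft_force: [-0.5, -0.8, 0.2]
width: 24.5
```

>>> carry_out(delta_pos=[[0,0,0],[0,0,0],[0,0,0],[0,0,0],[0,0,0]], rotation=[[0,0,0],[0,0,0],[0,0,0],[0,0,0],[0,0,0]])

```text
t: 3.95
ee_pos: [664.4, -35.3, 53.7]
orientation: [-1.306, 1.043, -1.044]
ft_force: [0.7, -0.0, -0.4]
width: 10.0
```

>>> carry_out(delta_pos=[[0,-1,0],[0,-4,0],[0,-7,0],[0,-10,0],[0,-13,0],[0,-15,0],[0,-15,0],[0,-15,0]], rotation=[[0,0,0],[0,0,0],[0,0,0],[0,0,0],[0,0,0],[0,0,0],[0,0,0],[0,0,0]])

```text
t: 4.62
ee_pos: [664.7, -35.2, 204.7]
orientation: [-1.305, 1.042, -1.045]
ft_force: [-0.0, 0.3, -3.3]
width: 9.6
```

```bash
python3 - <<'E'
from h import *
seat=fr(406.3,-199.75,60,-1.75)
go(at(seat,62.4+60,0,90+53.7),-1.75); go(at(seat,62.4+45,0,21+53.7),-1.75)
print(at(seat,62.4+45,0,21+53.7))
E
```

```text
delta cm [ 13.402   0.076 -16.988] rot [-0.0021  0.2534  0.0003] from [664.7 -35.2 204.7]
 delta cm [ 13.022   6.972 -18.454] rot [-0.0021  0.2534  0.0003] from [664.7 -35.2 204.7]
[ 513.64990766 -203.02983632  134.7       ]
```

>>> carry_out(delta_pos=[[3,0,-4],[6,0,-7.5],[9,0,-10],[11,0,-13.5],[13,0,-16],[13.4,1,-17],[13.4,3,-17],[13.4,4,-17],[13.4,4,-17],[13.4,4,-17]], rotation=[[0,0.06,0],[0,0.12,0],[0,0.18,0],[0,0.22,0],[0,0.2534,0],[0,0.2534,0],[0,0.2534,0],[0,0.2534,0],[0,0.2534,0],[0,0.2534,0]])

```text
t: 5.45
ee_pos: [527.5, -202.7, 162.1]
orientation: [-1.196, 1.234, -1.229]
ft_force: [0.0, -0.1, -1.9]
width: 9.9
```

```bash
python3 - <<'E'
from h import *
seat=fr(406.3,-199.75,60,-1.75)
go(at(seat,62.4+40,0,21+53.7),-1.75)
E
```

```text
delta cm [ 0.073  2.746 -1.872] rot [ 0.0033  0.0006 -0.0013] from [ 527.5 -202.7  162.1]
```

>>> carry_out(delta_pos=[[0.07,1.5,-0.9],[0.07,2.7,-1.8],[0.07,2.7,-1.8],[0.07,2.7,-1.8],[0.07,2.7,-1.8]], rotation=[[0,0,0],[0,0,0],[0,0,0],[0,0,0],[0,0,0]])

```text
t: 5.87
ee_pos: [511.6, -203.7, 137.7]
orientation: [-1.194, 1.23, -1.233]
ft_force: [1.0, -0.4, -3.0]
width: 10.1
```

```bash
python3 - <<'E'
from h import *
seat=fr(406.3,-199.75,60,-1.75)
go(at(seat,62.4+40,0,21+53.7),-1.75)
o=ctrl.get_obs();R=Ro.from_rotvec(o['orientation']).as_matrix();print(R.round(4))
for n in("side","top"):
    im=ctrl.get_image(n); cv2.imwrite(f"pics/{n}2.png",im[:,:,::-1])
T=np.eye(4);T[:3,:3]=np.c_[R[:,2],-R[:,0],-R[:,1]];T[:3,3]=o['ee_pos']-T[:3,:3]@[62.4,0,53.7]
P1=[(6,5,85),(85,5,85),(85,-5,85),(0,15,100),(0,-15,100),(34,15,100),(34,-15,100),(-18.5,0,92),(-18.5,0,37),(110,55,19),(110,-55,19),(0,-55,0),(0,55,0),(110,-55,0),(0,30,100),(0,-30,100)]
P2=[(0,30,135),(0,-30,135),(20,60,-54),(20,-60,-54),(-80,-60,-54),(0,0,118),(0,0,82),(0,0,63),(0,0,27),(0,-30,-54),(0,30,-54)]
out=[]
for n in("top","side"):
    im=cv2.resize(cv2.imread(f"pics/{n}2.png"),None,fx=4,fy=4,interpolation=cv2.INTER_CUBIC)
    raw=im.copy()
    mark(im,n,T,P1,(0,0,255));mark(im,n,seat,P2,(0,255,0))
    u=(proj(n,at(T,20,0,50))*4).astype(int)
    for q in(raw,im): out.append(q[u[1]-200:u[1]+200,u[0]-200:u[0]+200])
cv2.imwrite("pics/pre.png",cv2.resize(np.hstack(out[2:]),(800,400)))
cv2.imwrite("pics/preT.png",cv2.resize(np.hstack(out[:2]),(800,400)))
E
```

```text
delta cm [-0.072  0.296 -0.298] rot [-0.0018  0.0007  0.0006] from [ 511.6 -203.7  137.7]
[[-2.990e-02  1.800e-03  9.996e-01]
 [-9.996e-01 -7.000e-04 -2.990e-02]
 [ 6.000e-04 -1.000e+00  1.800e-03]]
```

View pics/pre.png

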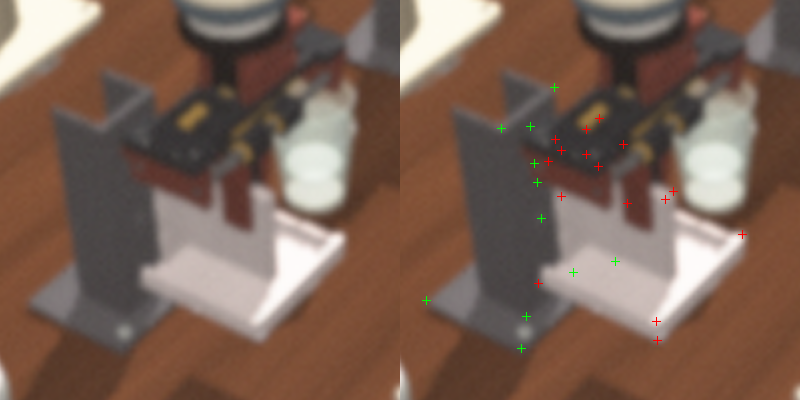

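View pics/preT.png

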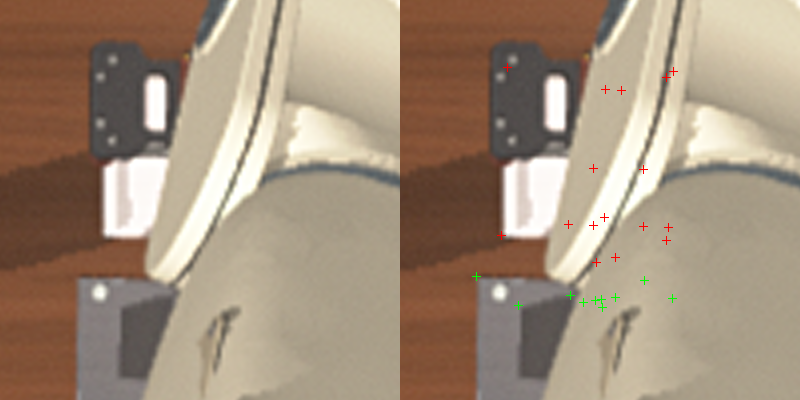

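```bash
python3 - <<'E'
from h import *
seat=fr(406.3,-199.75,60,-1.75)
g=sat(cv2.imread("pics/top2.png"))
o=ctrl.get_obs();print(o['ee_pos'],o['orientation'])
R=Ro.from_rotvec(o['orientation']).as_matrix()
T=np.eye(4);T[:3,:3]=np.c_[R[:,2],-R[:,0],-R[:,1]];T[:3,3]=o['ee_pos']-T[:3,:3]@[62.4,0,53.7]
a,b=proj("top",at(T,8,55,19)),proj("top",at(T,38,55,19));print(a,b)
E1=edge(g,a,b,75,w=4);print(E1)
for z in(T[2,3],T[2,3]+19):
  w=onz("top",*E1[0],z); print("ledge edge in seat y",(np.linalg.inv(seat)@np.r_[w,1])[:3])
print("pred ref in seat",(np.linalg.inv(seat)@T[:,3])[:3])
a,b=proj("top",at(seat,10,60,-54)),proj("top",at(seat,-40,60,-54))
F=edge(g,a,b,75,w=4);w=onz("top",*F[0],6);print("foot",F[2:],(np.linalg.inv(seat)@np.r_[w,1])[:3])
E
```

```text
[ 511.61517022 -203.84111511  137.75908454] [-1.19389012  1.22923476 -1.23288163]
[380.17495235 211.71348382] [380.28146132 200.29857871]
(array([378.64804, 205.69049], dtype=float32), array([-0.0031218 , -0.99999511]), 40, 0.04183496113436683)
ledge edge in seat y [68.76696292 55.34270098 23.9228602 ]
ledge edge in seat y [66.72538793 58.216091   42.9228602 ]
pred ref in seat [43.10852728 -0.95165345 23.9228602 ]
foot (40, 0.0427638418304053) [-11.09116604  59.99200645 -54.        ]
```

>>> carry_out(delta_pos=[[-0.05,0.15,-0.7],[-0.05,0.29,-1.4],[-0.05,0.29,-2.1],[-0.05,0.29,-2.1],[-0.05,0.29,-2.1]], rotation=[[0,0,0],[0,0,0],[0,0,0],[0,0,0],[0,0,0]])

```text
t: 6.38
ee_pos: [488.6, -202.5, 133.9]
orientation: [-1.194, 1.232, -1.232]
ft_force: [-0.1, -0.4, -2.1]
width: 9.9
```

```bash
cat >> h.py <<'E'
def st():
    seat=fr(406.3,-199.75,60,-1.75);o=ctrl.get_obs();R=Ro.from_rotvec(o['orientation']).as_matrix()
    T=np.eye(4);T[:3,:3]=np.c_[R[:,2],-R[:,0],-R[:,1]];T[:3,3]=o['ee_pos']-T[:3,:3]@[62.4,0,53.7]
    M=np.linalg.inv(seat)@T; print("ref in seat",M[:3,3].round(2),"rot",Ro.from_matrix(M[:3,:3]).as_rotvec().round(4),"F",o['ft_force'].round(2),"t",o['t'])
E
python3 -c "
from h import *
st()"
```

```text
ref in seat [19.95 -0.24 20.2 ] rot [ 0.0001  0.0001 -0.0005] F [-0.11 -0.35 -2.1 ] t 6.3833
```

>>> carry_out(delta_pos=[[0,0,-0.15],[0,0,-0.3],[0,0,-0.45],[0,0,-0.6],[0,0,-0.75],[0,0,-0.8]], rotation=[[0,0,0],[0,0,0],[0,0,0],[0,0,0],[0,0,0],[0,0,0]])

```text
t: 6.88
ee_pos: [480.9, -202.2, 133.7]
orientation: [-1.195, 1.232, -1.231]
ft_force: [0.2, 0.8, -3.5]
width: 9.6
```

```bash
python3 -c "
from h import *
st()"
```

```text
ref in seat [12.28 -0.19 20.04] rot [0.0001 0.0002 0.    ] F [ 0.16  0.76 -3.46] t 6.8833
```

No contact force with the noses past the face, so the hooks are entering. Continuing in.

>>> carry_out(delta_pos=[[0,0,-0.15],[0,0,-0.3],[0,0,-0.45],[0,0,-0.6],[0,0,-0.75],[0,0,-0.9],[0,0,-0.95]], rotation=[[0,0,0],[0,0,0],[0,0,0],[0,0,0],[0,0,0],[0,0,0],[0,0,0]])

```text
t: 7.47
ee_pos: [471.4, -201.9, 133.7]
orientation: [-1.195, 1.232, -1.232]
ft_force: [-0.0, -0.3, -3.2]
width: 9.7
```

```bash
python3 -c "
from h import *
st()"
```

```text
ref in seat [ 2.72 -0.2  20.06] rot [ 0.0001  0.0002 -0.0001] F [-0.01 -0.28 -3.22] t 7.4667
```

>>> carry_out(delta_pos=[[0,0,-0.05],[0,0,-0.1],[0,0,-0.15],[0,0,-0.2],[0,0,-0.2]], rotation=[[0,0,0],[0,0,0],[0,0,0],[0,0,0],[0,0,0]])

```text
t: 7.88
ee_pos: [469.7, -201.9, 133.8]
orientation: [-1.195, 1.232, -1.232]
ft_force: [0.1, 1.0, -2.4]
width: 9.7
```

```bash
python3 -c "
from h import *
st()"
```

```text
ref in seat [ 0.99 -0.23 20.08] rot [0.     0.0001 0.0001] F [ 0.06  1.   -2.4 ] t 7.8833
```

>>> carry_out(delta_pos=[[0,0,-0.03],[0,0,-0.06],[0,0,-0.09],[0,0,-0.09]], rotation=[[0,0,0],[0,0,0],[0,0,0],[0,0,0]])

```text
t: 8.22
ee_pos: [468.8, -201.9, 133.7]
orientation: [-1.195, 1.232, -1.232]
ft_force: [0.0, 0.1, -2.6]
width: 9.8
```

```bash
python3 -c "
from h import *
st()"
```

```text
ref in seat [ 0.09 -0.23 20.06] rot [0.     0.0001 0.    ] F [ 0.    0.13 -2.64] t 8.2167
```

>>> carry_out(delta_pos=[[0,0,-0.03],[0,0,-0.06],[0,0,-0.08],[0,0,-0.08]], rotation=[[0,0,0],[0,0,0],[0,0,0],[0,0,0]])

```text
t: 8.55
ee_pos: [468.4, -202.0, 133.9]
orientation: [-1.194, 1.231, -1.232]
ft_force: [2.3, 0.6, -3.8]
width: 9.9
```

```bash
python3 -c "
from h import *
st()"
```

```text
ref in seat [-0.16 -0.31 20.14] rot [-0.0002 -0.0009 -0.    ] F [ 2.26  0.57 -3.77] t 8.55
```

Contact with the face at x ≈ -0.2 mm (2.3 N), as expected. I back off about 0.8 mm and lower.

>>> carry_out(delta_pos=[[0,0,0.08],[0,0.12,0.08],[0,0.24,0.08],[0,0.36,0.08],[0,0.48,0.08],[0,0.6,0.08],[0,0.7,0.08],[0,0.7,0.08]], rotation=[[0,0,0],[0,0,0],[0,0,0],[0,0,0],[0,0,0],[0,0,0],[0,0,0],[0,0,0]])

```text
t: 9.22
ee_pos: [469.3, -202.0, 126.7]
orientation: [-1.194, 1.231, -1.232]
ft_force: [1.5, -0.3, -3.5]
width: 9.9
```

```bash
python3 -c "
from h import *
st()"
```

```text
ref in seat [ 0.64 -0.39 12.98] rot [-0.0003 -0.0008  0.    ] F [ 1.51 -0.27 -3.49] t 9.2167
```

>>> carry_out(delta_pos=[[0,0.06,0],[0,0.12,0],[0,0.18,0],[0,0.2,0],[0,0.2,0]], rotation=[[0,0,0],[0,0,0],[0,0,0],[0,0,0],[0,0,0]])

```text
t: 9.63
ee_pos: [469.2, -202.0, 124.9]
orientation: [-1.194, 1.231, -1.232]
ft_force: [2.9, 0.2, -1.6]
width: 9.8
```

```bash
python3 -c "
from h import *
st()"
```

```text
ref in seat [ 0.63 -0.39 11.15] rot [-0.0003 -0.0009  0.    ] F [ 2.95  0.2  -1.61] t 9.6333
```

>>> carry_out(delta_pos=[[0,0.04,0],[0,0.08,0],[0,0.08,0],[0,0.08,0]], rotation=[[0,0,0],[0,0,0],[0,0,0],[0,0,0]])

```text
t: 9.97
ee_pos: [469.2, -202.0, 124.0]
orientation: [-1.194, 1.231, -1.232]
ft_force: [3.8, -0.2, -2.0]
width: 9.5
```

```bash
python3 -c "
from h import *
st()"
```

```text
ref in seat [ 0.55 -0.35 10.26] rot [-0.0002 -0.0008  0.    ] F [ 3.78 -0.23 -1.96] t 9.9667
```

>>> carry_out(delta_pos=[[0,0.03,0.03],[0,0.07,0.03],[0,0.07,0.03],[0,0.07,0.03]], rotation=[[0,0,0],[0,0,0],[0,0,0],[0,0,0]])

```text
t: 10.3
ee_pos: [469.2, -201.9, 123.2]
orientation: [-1.194, 1.232, -1.232]
ft_force: [4.4, -0.8, -2.6]
width: 9.8
```

```bash
python3 -c "
from h import *
st()"
```

```text
ref in seat [ 0.54 -0.24  9.5 ] rot [-0.     -0.0002  0.    ] F [ 4.39 -0.83 -2.6 ] t 10.3
```

```bash
python3 - <<'E'
from h import *
im=ctrl.get_image("side")[:,:,::-1]; cv2.imwrite("pics/side3.png",im)
cv2.imwrite("pics/c3.png",cv2.resize(im[160:280,220:360],None,fx=5,fy=5,interpolation=cv2.INTER_CUBIC)[:600,:700])
st()
E
```

```text
ref in seat [ 0.56 -0.26  9.52] rot [-0.     -0.0002  0.    ] F [ 4.05 -0.59 -3.59] t 10.35
```

View pics/c3.png

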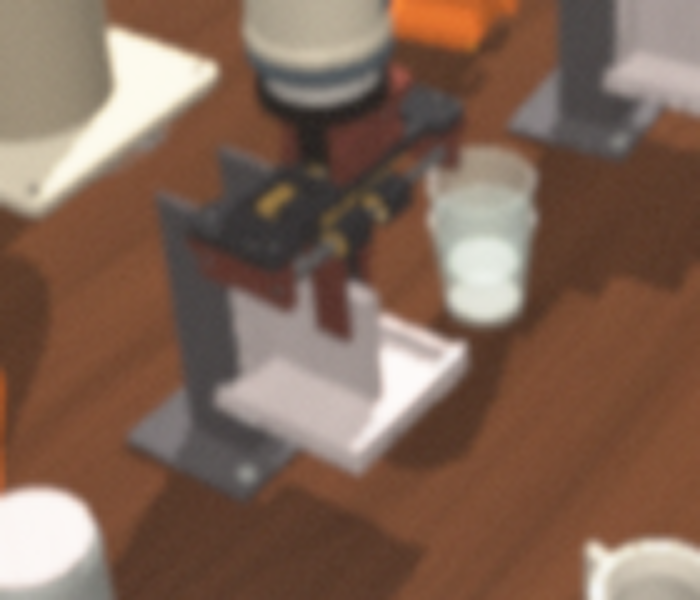

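>>> carry_out(delta_pos=[[0,0.03,0.05],[0,0.07,0.05],[0,0.1,0.05],[0,0.1,0.05]], rotation=[[0,0,0],[0,0,0],[0,0,0],[0,0,0]])

```text
t: 10.68
ee_pos: [469.4, -201.9, 122.2]
orientation: [-1.195, 1.232, -1.231]
ft_force: [2.2, -0.4, -2.5]
width: 10.1
```

```bash
python3 -c "
from h import *
st()"
```

```text
ref in seat [ 0.66 -0.17  8.5 ] rot [0.0002 0.0006 0.    ] F [ 2.19 -0.43 -2.49] t 10.6833
```

>>> carry_out(delta_pos=[[0,0.03,0],[0,0.06,0],[0,0.06,0],[0,0.06,0]], rotation=[[0,0,0],[0,0,0],[0,0,0],[0,0,0]])

```text
t: 11.02
ee_pos: [469.4, -201.9, 121.6]
orientation: [-1.195, 1.232, -1.231]
ft_force: [1.5, 0.0, -0.5]
width: 9.9
```

```bash
python3 -c "
from h import *
st();st()"
```

```text
ref in seat [ 0.69 -0.18  7.92] rot [0.0002 0.0005 0.    ] F [ 1.47  0.04 -0.46] t 11.0167
ref in seat [ 0.69 -0.18  7.92] rot [0.0002 0.0005 0.    ] F [ 1.47  0.04 -0.46] t 11.0167
```

>>> carry_out(delta_pos=[[0,0.02,0],[0,0.02,0],[0,0.02,0]], rotation=[[0,0,0],[0,0,0],[0,0,0]])

```text
t: 11.27
ee_pos: [469.5, -201.9, 121.5]
orientation: [-1.195, 1.232, -1.231]
ft_force: [1.4, 0.5, -0.0]
width: 10.2
```

>>> carry_out(delta_pos=[[0,0.02,0],[0,0.02,0]], rotation=[[0,0,0],[0,0,0]])

```text
t: 11.43
ee_pos: [469.5, -201.9, 121.3]
orientation: [-1.195, 1.232, -1.231]
ft_force: [0.8, 0.3, 0.1]
width: 10.0
```

The catch now carries the weight (Fz went from -3 to 0). Releasing.

>>> carry_out(delta_pos=[[0,0,0],[0,0,0],[0,0,0],[0,0,0],[0,0,0],[0,0,0],[0,0,0],[0,0,0]], rotation=[[0,0,0],[0,0,0],[0,0,0],[0,0,0],[0,0,0],[0,0,0],[0,0,0],[0,0,0]], hand=110)

```text
t: 12.1
ee_pos: [469.6, -201.9, 121.3]
orientation: [-1.195, 1.232, -1.232]
ft_force: [0.3, -0.4, 0.3]
width: 49.6
```

```bash
python3 - <<'E'
from h import *
st()
im=ctrl.get_image("side")[:,:,::-1]; cv2.imwrite("pics/side4.png",im)
cv2.imwrite("pics/c4.png",cv2.resize(im[160:280,220:360],None,fx=5,fy=5,interpolation=cv2.INTER_CUBIC)[:600,:700])
E
```

```text
ref in seat [ 0.94 -0.26  7.56] rot [0.     0.0001 0.    ] F [ 0.28 -0.36  0.29] t 12.1
```

View pics/c4.png

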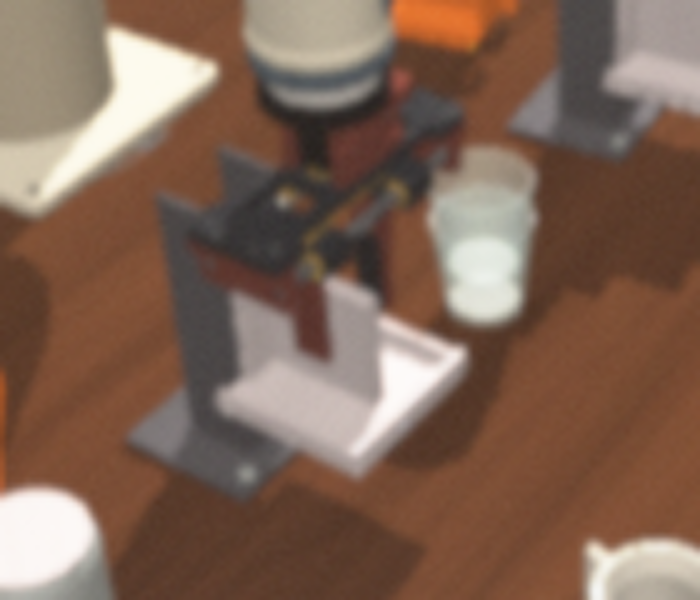

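Released; the ledge hangs unmoved. Retreating up and measuring the hang.

>>> carry_out(delta_pos=[[0,-1,0],[0,-3,0],[0,-6,0],[0,-8,0],[0,-8,0],[0,-8,-2],[0,-8,-4.2],[0,-8,-4.2],[0,-8,-4.2],[0,-8,-4.2]], rotation=[[0,0,0],[0,0,0],[0,0,0],[0,0,0],[0,0,0],[0,0,0],[0,0,0],[0,0,0],[0,0,0],[0,0,0]], hand=110)

```text
t: 12.98
ee_pos: [428.2, -200.9, 201.4]
orientation: [-1.194, 1.231, -1.232]
ft_force: [0.1, 0.5, 0.6]
width: 50.0
```

>>> carry_out(delta_pos=[[0,0,0],[0,0,0],[0,0,0],[0,0,0],[0,0,0],[0,0,0],[0,0,0],[0,0,0]], rotation=[[0,0,0],[0,0,0],[0,0,0],[0,0,0],[0,0,0],[0,0,0],[0,0,0],[0,0,0]], hand=255)

```text
t: 13.65
ee_pos: [427.7, -200.6, 201.3]
orientation: [-1.195, 1.232, -1.232]
ft_force: [-0.4, -0.3, -0.7]
width: 1.7
```

```bash
python3 - <<'E'
from h import *
seat=fr(406.3,-199.75,60,-1.75)
st();o=ctrl.get_obs();print("tcp in seat",(np.linalg.inv(seat)@np.r_[o['ee_pos'],1])[:3].round(2),o['width'])
im=ctrl.get_image("side")[:,:,::-1]; cv2.imwrite("pics/side5.png",im)
k=cv2.resize(im,None,fx=5,fy=5,interpolation=cv2.INTER_CUBIC)
for z,c in((8,(0,0,255)),(0,(0,255,0))):
  for p in((110.7,-55,0),(.7,-55,0),(110.7,55,19),(85.7,-5,85),(34.7,-15,100),(34.7,15,100),(.7,-30,100)):
    u=proj("side",at(seat,p[0],p[1],p[2]+z))*5+2;cv2.drawMarker(k,tuple(int(round(v)) for v in u),c,cv2.MARKER_CROSS,9,1)
cv2.imwrite("pics/c5.png",k[800:1400,1100:1800])
E
```

```text
ref in seat [-41.01  -0.24  87.57] rot [ 0. -0.  0.] F [-0.45 -0.27 -0.74] t 13.65
tcp in seat [ 21.39  -0.24 141.27] 1.7369054814905054
```

View pics/c5.png

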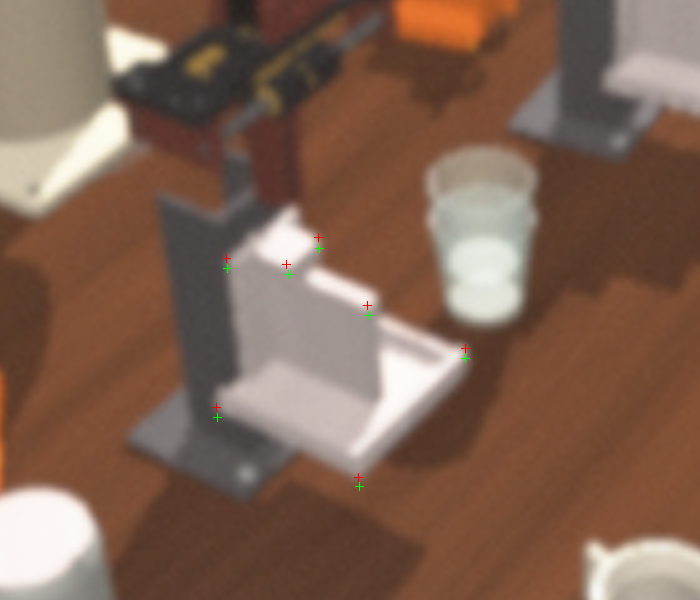

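The ledge hangs at or just above the z = 8 marks (crop pad corner (318,238)), clear of the home marks. It is still unlocked. Now pressing down on the pad.

>>> carry_out(delta_pos=[[0,1,0],[0,2,0],[0,2.6,0],[0,2.8,0],[0,2.8,0],[0,2.8,0]], rotation=[[0,0,0],[0,0,0],[0,0,0],[0,0,0],[0,0,0],[0,0,0]])

```text
t: 14.2
ee_pos: [427.5, -200.6, 173.0]
orientation: [-1.195, 1.232, -1.231]
ft_force: [-0.2, 0.0, 0.0]
width: 0.7
```

>>> carry_out(delta_pos=[[0,0.05,0],[0,0.1,0],[0,0.15,0],[0,0.2,0],[0,0.25,0],[0,0.3,0],[0,0.3,0]], rotation=[[0,0,0],[0,0,0],[0,0,0],[0,0,0],[0,0,0],[0,0,0],[0,0,0]])

```text
t: 14.78
ee_pos: [427.6, -200.6, 170.2]
orientation: [-1.195, 1.232, -1.232]
ft_force: [0.4, -0.3, -0.3]
width: 0.5
```

```bash
python3 -c "
from h import *
st()"
```

```text
ref in seat [-41.07  -0.24  56.54] rot [0.     0.0001 0.    ] F [ 0.43 -0.28 -0.26] t 14.7833
```

>>> carry_out(delta_pos=[[0,0.05,0],[0,0.1,0],[0,0.15,0],[0,0.2,0],[0,0.25,0],[0,0.3,0],[0,0.3,0]], rotation=[[0,0,0],[0,0,0],[0,0,0],[0,0,0],[0,0,0],[0,0,0],[0,0,0]])

```text
t: 15.37
ee_pos: [427.6, -200.6, 167.2]
orientation: [-1.195, 1.232, -1.232]
ft_force: [-0.4, 0.5, 0.9]
width: 0.6
```

>>> carry_out(delta_pos=[[0,0.05,0],[0,0.1,0],[0,0.1,0]], rotation=[[0,0,0],[0,0,0],[0,0,0]])

```text
t: 15.62
ee_pos: [427.7, -200.7, 166.4]
orientation: [-1.195, 1.232, -1.232]
ft_force: [-0.6, -1.0, 3.2]
width: 0.4
```

Contact at about 167 mm, so the ledge hangs about 7 mm above home. Pressing on in small steps.

>>> carry_out(delta_pos=[[0,0.05,0],[0,0.1,0],[0,0.1,0]], rotation=[[0,0,0],[0,0,0],[0,0,0]])

```text
t: 15.87
ee_pos: [427.7, -200.7, 165.2]
orientation: [-1.195, 1.232, -1.232]
ft_force: [-0.0, -0.6, 2.0]
width: 0.3
```

>>> carry_out(delta_pos=[[0,0.05,0],[0,0.1,0],[0,0.1,0]], rotation=[[0,0,0],[0,0,0],[0,0,0]])

```text
t: 16.12
ee_pos: [427.5, -200.5, 163.9]
orientation: [-1.195, 1.232, -1.231]
ft_force: [-1.0, 0.0, -0.4]
width: 0.2
```

>>> carry_out(delta_pos=[[0,0.05,0],[0,0.1,0],[0,0.1,0]], rotation=[[0,0,0],[0,0,0],[0,0,0]])

```text
t: 16.37
ee_pos: [427.5, -200.6, 163.0]
orientation: [-1.195, 1.232, -1.231]
ft_force: [1.0, 0.6, -0.0]
width: 0.7
```

>>> carry_out(delta_pos=[[0,0.05,0],[0,0.1,0],[0,0.15,0],[0,0.2,0],[0,0.2,0]], rotation=[[0,0,0],[0,0,0],[0,0,0],[0,0,0],[0,0,0]])

```text
t: 16.78
ee_pos: [427.6, -200.6, 161.2]
orientation: [-1.195, 1.232, -1.232]
ft_force: [0.1, -0.4, 0.3]
width: 0.1
```

>>> carry_out(delta_pos=[[0,0.05,0],[0,0.1,0],[0,0.1,0]], rotation=[[0,0,0],[0,0,0],[0,0,0]])

```text
t: 17.03
ee_pos: [427.7, -200.7, 160.4]
orientation: [-1.195, 1.232, -1.232]
ft_force: [0.2, 0.5, 1.4]
width: 0.5
```

```bash
python3 - <<'E'
from h import *
seat=fr(406.3,-199.75,60,-1.75)
im=ctrl.get_image("side")[:,:,::-1]; cv2.imwrite("pics/side6.png",im)
k=cv2.resize(im,None,fx=5,fy=5,interpolation=cv2.INTER_CUBIC)
for z,c in((8,(0,0,255)),(0,(0,255,0))):
  for p in((110.7,-55,0),(.7,-55,0),(110.7,55,19),(85.7,-5,85),(34.7,-15,100),(34.7,15,100),(.7,-30,100)):
    u=proj("side",at(seat,p[0],p[1],p[2]+z))*5+2;cv2.drawMarker(k,tuple(int(round(v)) for v in u),c,cv2.MARKER_CROSS,9,1)
cv2.imwrite("pics/c6.png",k[800:1400,1100:1800])
E
```

```text
(no output)
```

View pics/c6.png

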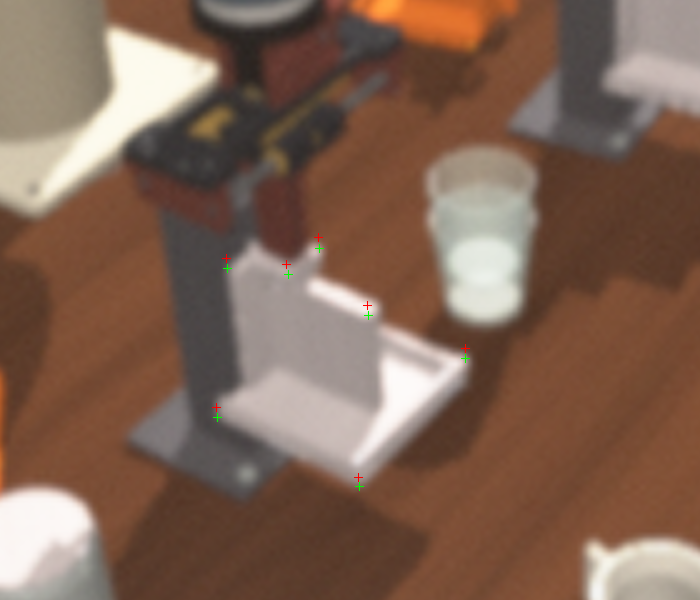

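The ledge dropped by about 2 px and now lies near the green home marks. I press further until it is firm.

>>> carry_out(delta_pos=[[0,0.05,0],[0,0.1,0],[0,0.1,0]], rotation=[[0,0,0],[0,0,0],[0,0,0]])

```text
t: 17.33
ee_pos: [427.9, -200.8, 160.1]
orientation: [-1.195, 1.231, -1.232]
ft_force: [-3.1, 1.6, 11.6]
width: 0.6
```

>>> carry_out(delta_pos=[[0,0.05,0],[0,0.1,0],[0,0.1,0]], rotation=[[0,0,0],[0,0,0],[0,0,0]])

```text
t: 17.58
ee_pos: [428.0, -200.9, 159.9]
orientation: [-1.194, 1.231, -1.232]
ft_force: [-4.8, 1.7, 19.6]
width: 0.3
```

Firm stop at 160 mm, exactly the home height of the pad (60 + 100), with 20 N. Withdrawing and checking.

>>> carry_out(delta_pos=[[0,-0.3,0],[0,-1,0],[0,-3,0],[0,-6,0],[0,-9,0],[0,-12,0],[3,-14,0],[7,-14,0],[10,-14,0],[13,-14,0],[16,-14,0],[16,-14,0]], rotation=[[0,0,0],[0,0,0],[0,0,0],[0,0,0],[0,0,0],[0,0,0],[0,0,0],[0,0,0],[0,0,0],[0,0,0],[0,0,0],[0,0,0]])

```text
t: 18.58
ee_pos: [422.6, -364.9, 298.5]
orientation: [-1.194, 1.232, -1.236]
ft_force: [-0.8, 0.6, 0.4]
width: 0.4
```

```bash
python3 - <<'E'
from h import *
seat=fr(406.3,-199.75,60,-1.75);print(ctrl.get_obs()['ft_force'],ctrl.get_obs()['ee_pos'])
im=ctrl.get_image("side")[:,:,::-1]; cv2.imwrite("pics/side7.png",im)
k=cv2.resize(im,None,fx=5,fy=5,interpolation=cv2.INTER_CUBIC)
for z,c in((8,(0,0,255)),(0,(0,255,0))):
  for p in((110.7,-55,0),(.7,-55,0),(110.7,55,19),(85.7,-5,85),(34.7,-15,100),(34.7,15,100),(.7,-30,100)):
    u=proj("side",at(seat,p[0],p[1],p[2]+z))*5+2;cv2.drawMarker(k,tuple(int(round(v)) for v in u),c,cv2.MARKER_CROSS,9,1)
cv2.imwrite("pics/c7.png",k[800:1400,1100:1800])
t=ctrl.get_image("top")[:,:,::-1]; cv2.imwrite("pics/top7.png",t)
# edge-based bottom lip position before press, pressed, now
for f in("side5","side6","side7"):
  g=sat(cv2.imread(f"pics/{f}.png"))
  a,b=proj("side",at(seat,20,-55,2)),proj("side",at(seat,100,-55,2))
  E=edge(g,a,b,75,w=4); print(f,E)
E
```

```text
[-0.82783244  0.61837305  0.44673765] [ 422.62167865 -364.86646633  298.46090311]
side5 (array([283.81143, 251.74829], dtype=float32), array([0.90461475, 0.4262301 ]), 20, 0.4978494805551683)
side6 (array([283.19794, 253.16971], dtype=float32), array([0.92619747, 0.37703875]), 21, 0.41975042059193707)
side7 (array([283.24707, 252.96591], dtype=float32), array([0.90110582, 0.43359923]), 20, 0.354224776039571)
```

View pics/c7.png

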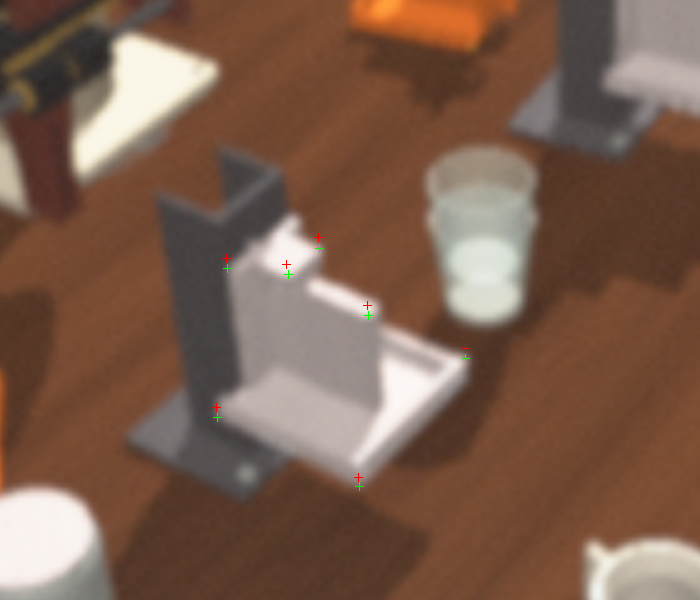

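View pics/top7.png

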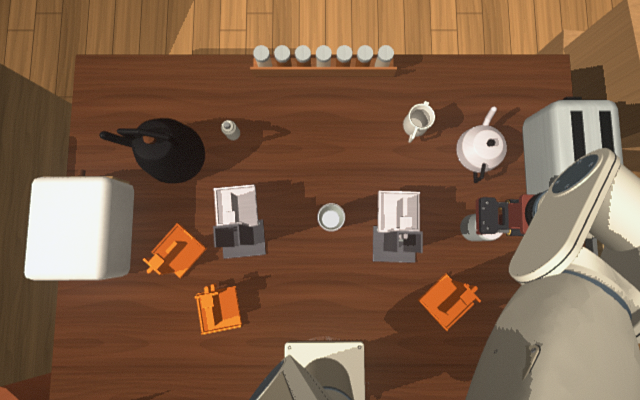

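```bash
python3 -c "
from workcell import ctrl
print(ctrl.get_obs()['t'],ctrl.get_obs()['qvel']);print(ctrl.close_job())"
```

```text
18.6833 [ 0.03040988 -0.016111    0.02666724  0.00234178  0.00199622  0.00432568]
the job is handed in; nothing more can be done
None
```

The loose ledge is on the empty upright and locked home, and I handed the job in at 18.7 s of the 54 s allowed. The hand-in reports no verdict.

**What I did:** I gripped the ledge by its rib and fed both hooks into the slots with no contact force until the back met the face, at about 2 N. I then lowered it until the catch carried its weight and let go. It hung about 7 to 8 mm above home; step 1 allows 6 to 14 mm. I pressed the pad with the closed fingers until it stopped firm at 160 mm, its home height, and then withdrew.

**Last checks:**
- **Height:** In the side view the ledge lies on the projected home marks to within about 1 mm. Released, it sits about 0.2 px off its pressed position, so it did not spring back.
- **Tea things:** In the top view they look to be in their first positions, judged by eye; the tin is partly hidden by the gripper. The ledge looks the same as the one on the other upright.
- **Clear of everything:** The gripper was free with its tip at about 298 mm, and the force reading was near zero.

**What disagreed:**
- **Sideways position:** Before insertion, camera and robot differed by about 1 mm sideways. I split the difference, and the hooks went in cleanly.
- **Snap force:** The readings during the press showed only about 3 N before the drop, not the stated 8 to 15 N. They come only at the end of each call, so they may have missed the peak. The final press reached about 20 N at the stop.
- **Lowering:** There was an outward force of up to 4.4 N while lowering; I eased it by backing off a fraction of a millimetre.

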